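# Hook a dropped pickup frame out from behind the soldering guard

### The arm

A 7-joint arm with a two-finger parallel gripper is mounted at the origin on the work surface. World frame = base frame: x ahead of the robot, y to its left, z up, the work surface at z = 0. Lengths are in m, angles in rad, forces in N, time in s.
With the tool pointing down it reaches from about 0.4 to 0.85 m from the base axis. Payload 10.4 kg.
Tool frame: the origin (TCP) lies at the very end of the fingers, on their centre line; the grasp point (between the pads) lies 19 mm behind it; z points along the fingers, y is the line along which they close (so a half turn about z gives the same grasp; the last joint's range is limited). The gripper opens to 87 mm and grips with 3 to 60 N. Pads are 19 mm wide; open, the fingers measure 117 mm over their backs; the gripper's body (75 mm by 190 mm) begins 51 mm behind the grasp point.
Start: joints at [1.156, 0.332, -0.065, 1.46, 0.022, 1.35, -0.088], TCP at [0.239, -0.578, 0.223] pointing down, gripper open.
Joint ranges: [-2.6, 2.6], [-0.5, 2.12], [-1.47, 1.34], [0.16, 2.42], [-1.27, 4.41], [0.06, 2.06], [-2.6, 2.6]. Speed limits (rad/s): [2.22, 2.22, 2.79, 2.79, 3.14, 3.14, 3.14].

### API

Orientations are given as a unit quaternion [x, y, z, w].
In Python, from bench import * gives the robot as it stands.
- The arm moves only by the tool step_arm, never from a script. Its arguments are lists of equal length, an entry for each row: "delta_pos": the shift along the world's x, y, z in units of 25 mm (1.0 is 25 mm), a list of three; "turn": the turn about the world's z in units of 0.12 rad (1.0 is 0.12 rad). In form: {"delta_pos": [[tx, ty, tz], ...], "turn": [turn, ...]}. A call has 1 to 12 rows; each row shifts and turns the commanded pose from where the row before left it; what a row does not reach is not made up. A row lasts 1/10 s, in which the tool goes at most 50 mm and 8.59 degrees, less where a joint would pass 70% of its speed; a pose out of reach is approached as far as the arm can. A call with a number of a shift or a turn outside -1 to 1 is refused whole. A call with a gripper value outside its range is refused whole. "grip" is the closure, from 0 (fully open) to 1 (shut), set as the call begins (left out, the last holds). The fingers move at their own pace and stop on an object; "newtons" is the grip in N (left out, the last holds). Time passes only in rows, so rows that do not move let the fingers close. It gives the time, the measured TCP pose, the force, the opening and the grip force at its end, in the units of the state.
- read_state(): the state, without advancing time (a new reading comes with each control period).
- camera(name): name is "scene" or "side" or "wrist"; returns a dict with "image" (384x512x3 uint8, red, green, blue), "z_map" (384x512 float32, m along the optical axis (not along the pixel's ray), 0 where there is no reading), "mtx" (3x3 intrinsics, pixels), "dist" ([k1, k2, p1, p2, k3] as OpenCV has them; the pictures are not rectified), "view" (4x4, takes a point from world to camera coordinates). Camera axes: x right, y up, looking along -z (the intrinsics and any distortion apply to the point x, -y, -z); pixel columns grow to the right and rows downward; lengths in m; the calibration is good to about 2 mm. A picture is of the moment at which its call begins.
- close_job(): hands the job in; it is judged then, once.
The state is a dict: "time": time; "joint_positions": joint angles; "joint_vel": joint speeds; "joint_torque": joint torques, N m; "ee_pos": TCP position; "eef_rot": TCP orientation; "ft_force": force on the tool from outside, world axes, zero at the start; "torque": the same for the moment, N m; "width": finger opening in m; "grip_force": force on a finger pad.
Only numpy, scipy, OpenCV 4.12 (cv2) and the standard library are available. Lean on these libraries where they do the work, as an engineer would, in place of code of your own. Each camera call takes 0.05 s, during which the arm holds its last target. There are 200 camera calls.

### The job

A white guitar pickup frame has dropped into the gap between the clear guard and the soldering station. With the red-handled hooked rod, draw it out along the bench and pull it snugly home, with a firm but gentle pull held for about a second, flat against the blue pad of the stop outside the gap (nobody measured how far out the pad is set: go by feel), without straining the guard or the stop. Then stand the rod back upright on the black mat; do not touch the frame with the fingers, and leave the other things on the bench alone.

Things in the scene. Friction and masses are not known exactly. Their poses are not given: they have to be found in the camera images.
- guard: Fixed grey soldering station (80 mm high) and, on its robot side, a clear upright panel (85 mm, orange end posts). Between them a gap 58 mm wide, 200 mm long, open above and at its mouth, too narrow for the gripper's body; its floor is the bench (z 0). Origin: mid-mouth, on the bench. +x runs into the gap along its centre line (about world +y), +y towards the panel. Keep forces under 20 N.
- stop: Low stop on the gap's centre line, 60 mm wide, 16 high: fixed aluminium base and a rigid blue pad (10 mm thick) clamped on two rods ahead of it, towards the gap. Origin: bottom middle of the base's front face, 130 to 140 mm outside the mouth; +x to the gap. The pad's face stands anywhere from 10 to 32 mm ahead of it, unmeasured. A 4 to 10 N pull on it is firm but gentle, over 20 N too much.
- frame_center (a point): Centre, half-way up (6 mm), of the white pickup frame: loose flat rectangular ring 80 mm long (its x), 42 wide (y), 12 high, with a window 58 x 22 mm right through it; end bars 11 mm thick, side bars 10. About 60 to 130 g. Starts flat on the bench wholly inside the gap, its x within 0.15 rad of the guard's +x. Slides freely.
- hook_grip (a point): Middle of the hooked rod's upright red handle (30 mm along x, 24 across y, up to 80 high), 50 mm over the underside of its 44 x 44 x 8 mm steel foot. x points along the rod to its toe, z up. An 8 mm steel shaft runs 290 mm along x, its axis 30 mm over the foot's underside, then bends straight down to the toe, level with that underside; it stands on foot and toe. 170 g.
- hook_toe (a point): Lower end of the hooked rod's down-bent toe (8 mm thick round): 290 mm ahead (+x) of the grip point and 50 mm below it.
- mat: Fixed black mat, 380 mm (its x) by 120 mm (its y), 2 mm thick, between robot and guard, its x roughly along world +y. Origin at its centre, on the bench. The rod starts on it and must end standing on it, foot and toe both on the mat.
- pot_a: Bystander: loose potentiometer, 24 mm wide, 28 mm high; origin under its centre. Leave alone.
- pot_b: Bystander: second loose potentiometer, same size. Leave alone.
- offcut: Bystander: loose plywood block 90 x 110 x 36 mm. Leave alone.
- driver: Bystander: loose screwdriver lying on the bench. Leave alone.
- flux: Bystander: loose jar, 52 mm wide, 50 mm high. Leave alone.
- reel: Bystander: loose blue wire reel, 60 mm wide, 40 mm high, standing on end. Leave alone.
- knob_loose: Bystander: loose small black knob, 26 mm wide, 16 mm high. Leave alone.

How it is judged:
By the outcome, as a careful person would: the job done as asked, in the order asked, and still so for the second after the job is handed in, with the robot touching nothing.
It also fails if it takes over 56 s, if anything falls off the work surface, if the arm or the gripper's body presses on something with over 40 N, if the wrist force passes 120 N, or if a joint passes its speed limit or range.

## Working session

There is one attempt and no reset: what is moved stays moved. The work goes in short steps, Python scripts to look and compute and a tool call to move; the robot and the scene stay as the last step left them, time stands still between calls to the robot, and variables do not carry over. Pictures are saved under pics/ and viewed, at most 10 in all, crops included, and the job is handed in when it is done.

Besides the shell and the picture viewer there is one more tool, called after "Emit:" in YAML: its name, and indented under it one key for each argument. step_arm: Moves the arm, as the interface text tells. Shifts and turns lie within -1 to 1; 1 stands for 25 mm of shift or 0.12 rad of turn. Its arguments: {"type":"object","properties":{"delta_pos":{"type":"array"},"turn":{"type":"array"},"grip":{"type":"number"},"newtons":{"type":"number"}},"required":["delta_pos","turn"]}

```bash
ls; mkdir -p pics; cat > h.py <<'E'
import numpy as np, cv2
from bench import *
def cast(c,px,z):
    "pixels (N,2) -> world points on plane z"
    p=cv2.undistortPoints(np.array(px,float).reshape(-1,1,2),c["mtx"],np.array(c["dist"],float)).reshape(-1,2)
    d=np.c_[p[:,0],-p[:,1],-np.ones(len(p))]
    V=np.array(c["view"]);R,t=V[:3,:3],V[:3,3]
    o=-R.T@t; d=d@R
    return o+d*((z-o[2])/d[:,2])[:,None]
def cloud(c):
    "world xyz per pixel from depth"
    z=c["z_map"];h,w=z.shape
    u,v=np.meshgrid(np.arange(w),np.arange(h))
    p=cv2.undistortPoints(np.stack([u,v],-1).reshape(-1,1,2).astype(float),c["mtx"],np.array(c["dist"],float)).reshape(-1,2)
    zz=z.reshape(-1)
    X=np.c_[p[:,0]*zz,-p[:,1]*zz,-zz]
    V=np.array(c["view"]);P=(X-V[:3,3])@V[:3,:3]
    P[zz==0]=np.nan
    return P.reshape(h,w,3)
E
python3 - <<'E'
from h import *
import pickle
print(read_state())
C={}
for n in("scene","side"):
    c=camera(n);C[n]=c
    cv2.imwrite(f"pics/{n}0.png",cv2.resize(c["image"][:,:,::-1],(800,600)))
    V=np.array(c["view"]);print(n,-V[:3,:3].T@V[:3,3],c["dist"],(c["z_map"]>0).mean())
pickle.dump(C,open("c0.pkl","wb"))
E
```

```text
pics
{'time': 0.0, 'joint_positions': array([ 1.15636974,  0.33281031, -0.06473706,  1.46095012,  0.02159425,
        1.349932  , -0.08846425]), 'joint_vel': array([ 3.55556307e-04,  1.26666069e-03,  9.03172831e-05,  9.52122312e-05,
        1.27747788e-03,  7.69423997e-04, -1.80706234e-03]), 'joint_torque': array([ 5.94799931e-04, -6.23252964e+01,  2.45204824e-02, -3.89891231e+01,
       -6.13059872e-02,  3.95658694e-02,  1.35765686e-04]), 'ee_pos': array([ 0.23853529, -0.57725475,  0.22178829]), 'eef_rot': array([ 9.80861225e-01,  1.94706869e-01, -1.61490903e-04, -6.83311663e-04]), 'ft_force': array([-0.44427418,  0.44790886, -0.14266207]), 'torque': array([-0.00559893, -0.03094125,  0.03811055]), 'grip_force': 0.0, 'width': 0.08697925338757134}
scene [1.14417699 0.15169386 1.16162631] [-0.05435397  0.          0.          0.          0.        ] 0.9962005615234375
side [0.10558464 0.87513859 0.89915518] [0.03082514 0.         0.         0.         0.        ] 0.9960581461588541
```

View pics/scene0.png

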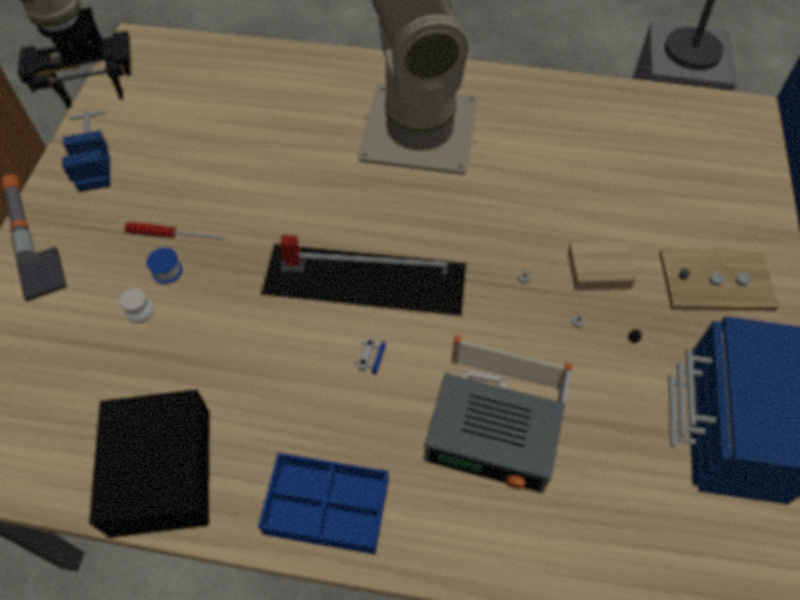

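View pics/side0.png

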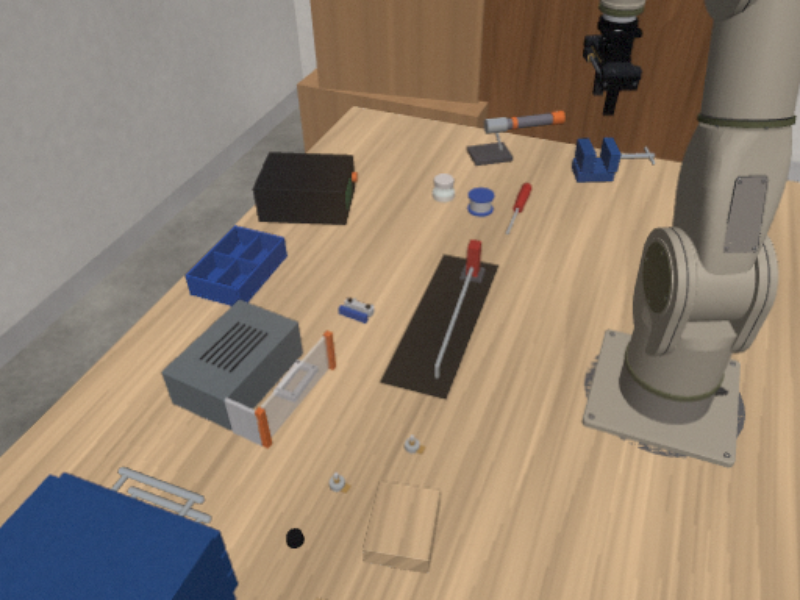

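The scene view (800x600 px) shows the rod on the mat with its handle at (290,248) and toe at (445,268). The stop's pad is at (378,357), the panel posts are at (457,345) and (567,370), and the frame is in the gap near (485,378). The side view shows the frame through the panel at about (297,375).

```bash
python3 - <<'E'
from h import *
import pickle
C=pickle.load(open("c0.pkl","rb"))
def rect(P): 
    r=cv2.minAreaRect((P[:,:2]*1000).astype(np.float32)); return np.round(r[0],1),np.round(r[1],1),round(r[2],1)
def boxpts(P): return np.round(cv2.boxPoints(cv2.minAreaRect((P[:,:2]*1000).astype(np.float32))),1).tolist()
for n,c in C.items():
    P=cloud(c);hsv=cv2.cvtColor(c["image"],cv2.COLOR_RGB2HSV);H,S,Vv=[hsv[...,i].astype(int) for i in range(3)]
    X,Y,Z=P[...,0],P[...,1],P[...,2]
    reg=lambda a,b,c_,d:(X>a)&(X<b)&(Y>c_)&(Y<d)
    print("==",n)
    red=((H<6)|(H>174))&(S>150)&reg(.3,.6,-.3,.0)&(Z>.03)
    print("red",red.sum(),[np.nanpercentile(a[red],[2,50,98]).round(4) for a in(X,Y,Z)])
    top=red&(Z>.074); print("redtop",top.sum(),rect(P[top]) if top.sum()>5 else"",np.median(P[top],0).round(4))
    org=(H>4)&(H<16)&(S>170)&(Z>.01)&(Z<.1)&reg(.4,.9,-.05,.5)
    k,l,st,ce=cv2.connectedComponentsWithStats(org.astype(np.uint8))
    for i in range(1,k):
        if st[i,4]>8:
            m=l==i;print("org",st[i,4],ce[i].round(1),np.median(P[m],0).round(4),"zmax",Z[m].max().round(4), rect(P[m&(Z>Z[m].max()-.012)]))
    blu=(H>105)&(H<130)&(S>120)&reg(.45,.75,-.15,.1)
    print("blue",blu.sum(),[np.nanpercentile(a[blu],[2,50,98]).round(4) for a in(X,Y,Z)]); 
    t=blu&(Z>.012)&(Z<.022);print("bluetop",t.sum(),rect(P[t]),boxpts(P[t]))
    alu=(S<60)&(Vv>120)&reg(.45,.75,-.15,.1)&(Z>.008)
    print("alu",alu.sum(),rect(P[alu]),boxpts(P[alu]),np.nanmedian(Z[alu]))
    stn=(Z>.072)&(Z<.09)&reg(.55,1.0,.0,.4)&(S<70)
    print("station",stn.sum(),rect(P[stn]),boxpts(P[stn]))
    blk=(Vv<45)&(Z<.012)&reg(.3,.65,-.4,.3)
    print("mat",blk.sum(),rect(P[blk]),boxpts(P[blk]))
    sh=(S<70)&(Vv>90)&reg(.35,.5,-.2,.3)&(Z>.015)&(Z<.05)
    if sh.sum()>10:
        ln=cv2.fitLine(P[sh][:,:2].astype(np.float32),cv2.DIST_HUBER,0,.01,.01).ravel();print("shaft",sh.sum(),ln,np.median(Z[sh]),np.nanpercentile(Y[sh],[1,99]),P[sh][Y[sh].argmax()])
    wh=(S<45)&(Vv>150)&reg(.5,.85,.0,.4)&(Z<.03)
    print("white",wh.sum(),rect(P[wh]) if wh.sum()>5 else "",boxpts(P[wh]) if wh.sum()>5 else "", np.nanmedian(Z[wh]))
ims=[cv2.resize(C["scene"]["image"][205:320,260:380,::-1],(600,575),interpolation=cv2.INTER_CUBIC)]
cv2.imwrite("pics/crop.png",ims[0])
ims=cv2.resize(C["side"]["image"][185:285,100:250,::-1],(798,532),interpolation=cv2.INTER_CUBIC)
cv2.imwrite("pics/crop2.png",ims)
E
```

```text
== scene
red 148 [array([0.3863, 0.4023, 0.4072]), array([-0.1949, -0.1804, -0.1682]), array([0.0319, 0.0681, 0.0843])]
redtop 63 (array([ 396.5, -181.2]), array([21.7, 25.1]), 7.2) [ 0.3989 -0.1808  0.0815]
org 84 [329.8 307.2] [0.7655 0.2686 0.0559] zmax 0.0729 (array([761.7, 266.3]), array([14.3, 10.1]), 50.2)
blue 46 [array([0.4504, 0.5681, 0.5966]), array([-0.0658,  0.0166,  0.0292]), array([0.0024, 0.0151, 0.0199])]
bluetop 38 (array([570.9,  17.4]), array([ 6. , 55.2]), 82.6) [[543.2000122070312, 17.899999618530273], [597.9000244140625, 10.800000190734863], [598.7000122070312, 16.799999237060547], [543.9000244140625, 23.899999618530273]]
alu 45 (array([560.5,  -4.7]), array([29.8, 48. ]), 80.2) [[534.2999877929688, -15.300000190734863], [581.5999755859375, -23.5], [586.5999755859375, 5.900000095367432], [539.4000244140625, 14.100000381469727]] 0.01580543561073136
station 4423 (array([656.2, 231. ]), array([201.1, 200.2]), 83.6) [[545.5, 142.1999969482422], [744.4000244140625, 119.9000015258789], [766.9000244140625, 319.70001220703125], [568.0, 342.1000061035156]]
mat 3353 (arr
[... 1310 characters left out ...]
6.0999755859375, -17.899999618530273], [599.0999755859375, 20.200000762939453]] 0.01346078493932176
station 3113 (array([657. , 232.6]), array([202.2, 196.5]), 83.6) [[548.0, 143.10000610351562], [743.2999877929688, 121.0999984741211], [765.9000244140625, 322.0], [570.7000122070312, 344.1000061035156]]
mat 2 (array([383.9,  12.5]), array([47.,  0.]), 130.8) [[399.20001220703125, -5.300000190734863], [399.20001220703125, -5.300000190734863], [368.5, 30.299999237060547], [368.5, 30.299999237060547]]
shaft 185 [ 0.09007195 -0.99593526  0.3773221   0.00581468] 0.03369079714540563 [-0.16436879  0.26059171] [0.35349952 0.26205106 0.02411117]
white 276 (array([583.5, 169.4]), array([344.7,  63. ]), 84.1) [[534.4000244140625, 1.2000000476837158], [597.0, -5.300000190734863], [632.5, 337.6000061035156], [569.9000244140625, 344.1000061035156]] 0.013968005509854997
  return np.nanmean(a, axis, out=out, keepdims=keepdims)
```

View pics/crop2.png

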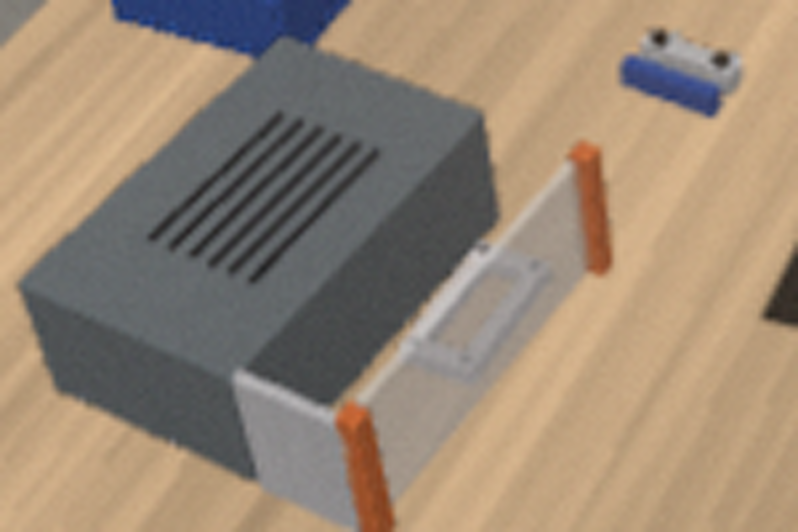

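View pics/crop.png

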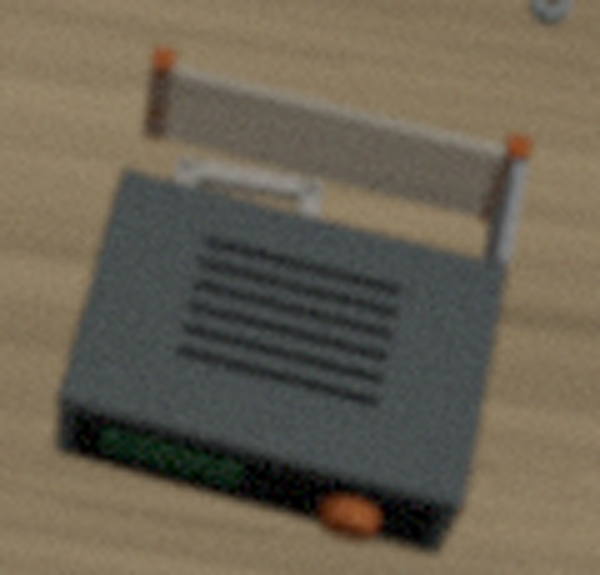

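The crops show the frame lying flat in the mouth half of the gap. Its panel-side top edge runs (180,160)-(322,185) in the scene crop. In the side crop its top corners are near (484,247), (550,265), (462,378) and (412,345). I'll cast these.

```bash
python3 - <<'E'
from h import *
import pickle
C=pickle.load(open("c0.pkl","rb"))
s,d=C["scene"],C["side"]
sc=lambda *p:np.array(p)/5+[260,205]-.4
sd=lambda *p:np.array(p)/5.32+[100,185]-.4
f=lambda a:(a[:,:2]*1000).round(1).tolist()
print("station top edge scene",f(cast(s,sc((125,170),(505,262)),.08)))
print("station top edge side",f(cast(d,sd((484,110),(238,372)),.08)))
print("panel top scene",f(cast(s,sc((180,68),(500,150)),.085)))
print("panel top side",f(cast(d,sd((570,165),(350,400)),.085)))
print("posts top side",f(cast(d,sd((585,150),(352,414)),.088)), "scene",f(cast(s,sc((163,57),(518,146)),.088)))
print("frame side",f(cast(d,sd((484,247),(550,265),(462,378),(412,345)),.012)))
print("frame window side",f(cast(d,sd((492,276),(525,283),(470,345),(432,336)),.012)))
print("frame scene",f(cast(s,sc((180,160),(322,185)),.012)))
print("pad face top side",f(cast(d,sd((622,62),(716,96)),.016)),f(cast(d,sd((622,82),(718,115)),.0)))
for c in(s,d):
    P=cloud(c);hsv=cv2.cvtColor(c["image"],cv2.COLOR_RGB2HSV);S,V=hsv[...,1],hsv[...,2];X,Y,Z=P[...,0],P[...,1],P[...,2]
    m=(S<80)&(V>80)&(X>.36)&(X<.42)&(Y>-.15)&(Y<.13)&(Z>.02)&(Z<.045)
    ln=cv2.fitLine(P[m][:,:2].astype(np.float32),cv2.DIST_HUBER,0,.01,.01).ravel();i=np.where(m,Y,-1).argmax()
    a=np.array([[x,y] for y,x in zip(*np.where(m))]);e=a[[P[m][:,1].argmax()]]
    print("shaft",m.sum(),ln,np.median(Z[m]),np.percentile(Y[m],[0,99,100]),"endpx",e,f(cast(c,e,.032)))
    # line from pixel masks cast at shaft height
    q=cast(c,a,.034);ln=cv2.fitLine(q[:,:2].astype(np.float32),cv2.DIST_HUBER,0,.01,.01).ravel();print(" raycast",ln,ln[2]+(-.181-ln[3])*ln[0]/ln[1],ln[2]+(.108-ln[3])*ln[0]/ln[1],q[:,1].max())
E
```

```text
station top edge scene [[614.3, 137.2], [633.7, 331.7]]
station top edge side [[611.9, 137.8], [632.9, 330.8]]
panel top scene [[553.7, 157.7], [574.2, 325.4]]
panel top side [[550.3, 162.2], [574.2, 330.3]]
posts top side [[546.5, 152.8], [567.5, 338.9]] scene [[550.4, 148.2], [572.0, 333.9]]
frame side [[604.3, 168.2], [566.6, 167.3], [572.2, 249.8], [605.7, 239.9]]
frame window side [[590.8, 184.7], [572.8, 183.0], [578.9, 229.7], [599.4, 231.2]]
frame scene [[570.1, 165.0], [572.4, 242.7]]
pad face top side [[598.0, 17.9], [537.4, 24.6]] [[599.5, 17.6], [537.8, 22.9]]
shaft 206 [ 0.08830257 -0.9960937   0.37678072  0.01040245] 0.03530576643675837 [-0.1496091   0.10494001  0.10798312] endpx [[285 169]] [[367.6, 107.9]]
 raycast [ 0.09290494 -0.99567497  0.37843958 -0.01996554] 0.39346546 0.3664993 0.10795663944343492
shaft 164 [ 0.09256975 -0.9957062   0.37822422 -0.00409686] 0.03391164005188295 [-0.14608206  0.11047778  0.11138815] endpx [[278 235]] [[368.8, 113.6]]
 raycast [ 0.09521898 -0.99545634  0.37808314 -0.00369497] 0.39504302 0.36739913 0.12114551903516535
```

Emit:
step_arm:
  delta_pos:
    - [0.39, 0.99, 0]
    - [0.39, 0.99, 0]
    - [0.39, 0.99, 0]
    - [0.39, 0.99, 0]
    - [0.39, 0.99, 0]
    - [0.39, 0.99, 0]
    - [0.39, 0.99, 0]
    - [0.39, 0.99, 0]
    - [0.39, 0.99, 0]
    - [0.39, 0.99, 0]
    - [0.39, 0.99, 0]
    - [0.39, 0.99, 0]
  turn: [0.66, 0.66, 0.66, 0.66, 0.66, 0.66, 0.66, 0.66, 0.66, 0.66, 0.66, 0.66]
  grip: 0
  newtons: 50

```text
time: 1.3
ee_pos: [0.3559, -0.2794, 0.2224]
eef_rot: [0.782, 0.623, -0.0, -0.0]
ft_force: [0.0, -0.5, -0.1]
width: 0.087
grip_force: 0.0
```

Emit:
step_arm:
  delta_pos:
    - [0.39, 0.99, 0]
    - [0.39, 0.99, 0]
    - [0.39, 0.99, 0]
    - [0.39, 0.99, 0]
    - [0, 0, 0]
    - [0, 0, 0]
    - [0, 0, 0]
  turn: [0.66, 0.66, 0.66, 0.66, 0, 0, 0]

```text
time: 2.0
ee_pos: [0.3946, -0.182, 0.2225]
eef_rot: [0.675, 0.737, -0.0, -0.0]
ft_force: [-0.7, -1.4, 0.5]
width: 0.0869
grip_force: 0.0
```

```bash
cat >> h.py <<'E'
def st():
    s=read_state();q=s["eef_rot"];y=np.degrees(2*np.arctan2(q[1],q[0]))-90
    print("t",round(s["time"],2),"p",(s["ee_pos"]*1000).round(1),"tooly",round(y,2),"q",q.round(4),"F",s["ft_force"].round(2),"T",s["torque"].round(3),"w",round(s["width"]*1000,1),s["grip_force"],"j",s["joint_positions"].round(2));return s
E
python3 -c "
from h import *
st()
c=camera('wrist');cv2.imwrite('pics/w1.png',c['image'][:,:,::-1])
P=cloud(c);hsv=cv2.cvtColor(c['image'],cv2.COLOR_RGB2HSV);H,S,V=[hsv[...,i].astype(int) for i in range(3)]
m=((H<6)|(H>174))&(S>150)&(P[...,2]>.07)&(P[...,2]<.1)
r=cv2.minAreaRect((P[m][:,:2]*1000).astype(np.float32));print(m.sum(),r,P[m][:,2].mean())
"
```

```text
t 2.0 p [ 394.6 -182.   222.5] tooly 5.02 q [ 6.754e-01  7.374e-01 -0.000e+00 -1.000e-04] F [-0.67 -1.41  0.53] T [-0.039 -0.113 -0.021] w 86.9 0.0 j [ 0.83 -0.07 -0.47  1.91 -0.03  1.3   0.45]
863 ((394.167236328125, -185.059814453125), (23.054800033569336, 29.93963050842285), 5.043221473693848) 0.0809183025880833
```

Emit:
step_arm:
  delta_pos:
    - [0, -0.04, -1]
    - [0, -0.04, -1]
    - [0, 0, -1]
    - [0, 0, -1]
    - [0, 0, -1]
    - [0, 0, -1]
    - [0, 0, -0.7]
    - [0, 0, -0.6]
    - [0, 0, 0]
  turn: [0, 0, 0, 0, 0, 0, 0, 0, 0]

```text
time: 2.95
ee_pos: [0.3932, -0.1836, 0.0383]
eef_rot: [0.676, 0.737, -0.0, -0.002]
ft_force: [-1.3, -1.0, 0.1]
width: 0.0871
grip_force: 0.0
```

Emit:
step_arm:
  delta_pos:
    - [0, 0, 0]
    - [0, 0, 0]
    - [0, 0, 0]
    - [0, 0, 0]
    - [0, 0, 0]
    - [0, 0, 0]
    - [0, 0, 0]
    - [0, 0, 0]
  turn: [0, 0, 0, 0, 0, 0, 0, 0]
  grip: 1
  newtons: 50

```text
time: 3.75
ee_pos: [0.3946, -0.1837, 0.0401]
eef_rot: [0.675, 0.738, 0.0, 0.0]
ft_force: [-0.4, 0.5, 0.4]
width: 0.0311
grip_force: 0.0
```

```bash
python3 -c "
from h import *
st()"
```

```text
t 3.75 p [ 394.6 -183.7   40.1] tooly 5.05 q [0.6752 0.7376 0.     0.    ] F [-0.41  0.5   0.45] T [ 0.044 -0.105  0.017] w 31.1 0.0 j [ 0.8   0.16 -0.49  2.11  0.09  0.89  0.34]
```

Fingers are still closing. I'll give them a few more rows, then lift to clear the guard.

Emit:
step_arm:
  delta_pos:
    - [0, 0, 0]
    - [0, 0, 0]
    - [0, 0, 0]
    - [0, 0, 0]
    - [0, 0, 0]
  turn: [0, 0, 0, 0, 0]

```text
time: 4.25
ee_pos: [0.3946, -0.1836, 0.04]
eef_rot: [0.675, 0.738, 0.0, -0.0]
ft_force: [0.2, -0.7, -1.1]
width: 0.0237
grip_force: 50.0
```

Emit:
step_arm:
  delta_pos:
    - [0, 0, 0.4]
    - [0, 0, 0.8]
    - [0, 0, 1]
    - [0, 0, 1]
    - [0, 0, 0.8]
    - [0, 0, 0.4]
    - [0, 0, 0]
    - [0, 0, 0]
  turn: [0, 0, 0, 0, 0, 0, 0, 0]

```text
time: 5.05
ee_pos: [0.3943, -0.1836, 0.1495]
eef_rot: [0.675, 0.738, -0.0, -0.0]
ft_force: [0.1, -0.2, -1.8]
width: 0.0231
grip_force: 50.0
```

```bash
cat > shaft.py <<'E'
from h import *
s=st();p=s["ee_pos"]
for n in("scene","side"):
    c=camera(n);cv2.imwrite(f"pics/{n}_{s['time']:.1f}.png",cv2.resize(c["image"][:,:,::-1],(800,600)))
    P=cloud(c);S=cv2.cvtColor(c["image"],cv2.COLOR_RGB2HSV)[...,1];X,Y,Z=P[...,0],P[...,1],P[...,2]
    zs=p[2]-.040+.03   # shaft height nominal (foot underside = TCP-38 mm)
    m=(S<90)&(Y>p[1]+.04)&(Y<p[1]+.32)&(abs(X-p[0]-0)<.06)&(abs(Z-zs)<.03)
    A=P[m];f=np.polyfit(A[:,1],A[:,[0,2]],1)
    r=np.abs(A[:,[0,2]]-A[:,1:2]*f[0]-f[1]).max(1);A=A[r<.008];f=np.polyfit(A[:,1],A[:,[0,2]],1)
    y=p[1]+.288
    print(n,len(A),"dx/dy,dz/dy",f[0].round(4),"at toe x,z",(f[0]*y+f[1]).round(4),"at grip",(f[0]*p[1]+f[1]).round(4),"ymax",A[:,1].max().round(4),"zmin end",Z[(S<90)&(abs(Y-y)<.02)&(abs(X-(f[0]*y+f[1])[0])<.015)&(Z>.01)].min().round(4) )
E
python3 shaft.py
```

```text
t 5.05 p [ 394.3 -183.6  149.5] tooly 5.05 q [ 6.753e-01  7.376e-01 -1.000e-04 -3.000e-04] F [ 0.13 -0.24 -1.83] T [-0.027 -0.08  -0.061] w 23.1 49.97660055756569 j [ 0.83 -0.   -0.49  2.01 -0.    1.14  0.43]
scene 265 dx/dy,dz/dy [-0.0938 -0.0026] at toe x,z [0.3681 0.1439] at grip [0.3951 0.1447] ymax 0.1081 zmin end 0.1188
side 191 dx/dy,dz/dy [-0.0918 -0.0072] at toe x,z [0.3689 0.1418] at grip [0.3953 0.1439] ymax 0.1112 zmin end 0.1142
```

Emit:
step_arm:
  delta_pos:
    - [0.4, 0.25, 0.2]
    - [0.8, 0.45, 0.2]
    - [0.8, 0.45, 0]
    - [0.8, 0.45, 0]
    - [0.8, 0.45, 0]
    - [0.8, 0.45, 0]
    - [0.8, 0.45, 0]
    - [0.8, 0.45, 0]
    - [0.5, 0.21, 0]
    - [0, 0, 0]
    - [0, 0, 0]
    - [0, 0, 0]
  turn: [-0.2, -0.2, -0.2, -0.2, -0.2, -0.2, -0.2, -0.2, -0.03, 0, 0, 0]

```text
time: 6.35
ee_pos: [0.5563, -0.0943, 0.1598]
eef_rot: [0.744, 0.668, -0.0, -0.0]
ft_force: [-0.1, -0.6, -1.0]
width: 0.0239
grip_force: 50.0
```

```bash
python3 shaft.py; ls pics
```

```text
t 6.35 p [556.3 -94.3 159.8] tooly -6.19 q [ 7.443e-01  6.679e-01 -4.000e-04 -1.000e-04] F [-0.11 -0.62 -1.04] T [-0.085 -0.087 -0.044] w 23.9 49.9764203466475 j [ 0.58  0.3  -0.58  1.68  0.17  1.21 -0.15]
scene 330 dx/dy,dz/dy [ 0.1071 -0.0032] at toe x,z [0.5867 0.1543] at grip [0.5559 0.1552] ymax 0.1975 zmin end 0.0103
side 234 dx/dy,dz/dy [ 0.105  -0.0068] at toe x,z [0.5863 0.1521] at grip [0.556 0.154] ymax 0.2002 zmin end 0.1252
crop.png
crop2.png
scene0.png
scene_5.0.png
scene_6.3.png
side0.png
side_5.0.png
side_6.3.png
w1.png
```

Emit:
step_arm:
  delta_pos:
    - [0, 0, -0.5]
    - [0, 0, -0.8]
    - [0, 0, -0.8]
    - [0, 0, -0.8]
    - [0, 0, -0.6]
    - [0, 0, -0.4]
    - [0, 0, -0.2]
    - [0, 0, 0]
    - [0, 0, 0]
  turn: [0, 0, 0, 0, 0, 0, 0, 0, 0]

```text
time: 7.35
ee_pos: [0.5576, -0.0934, 0.0582]
eef_rot: [0.744, 0.668, 0.0, 0.0]
ft_force: [-0.0, -0.7, -1.8]
width: 0.0238
grip_force: 50.0
```

```bash
python3 - <<'E'
from h import *
st()
a=camera("side")["image"][205:265,145:220,::-1];b=camera("scene")["image"][205:265,285:360,::-1]
cv2.imwrite("pics/z1.png",np.hstack([cv2.resize(i,(400,320),interpolation=cv2.INTER_CUBIC) for i in(a,b)]))
E
```

```text
t 7.35 p [557.6 -93.4  58.2] tooly -6.15 q [7.440e-01 6.681e-01 3.000e-04 4.000e-04] F [-0.02 -0.74 -1.77] T [-0.074 -0.077  0.013] w 23.8 49.97645648662001 j [ 0.55  0.41 -0.55  1.78  0.25  1.02 -0.21]
```

View pics/z1.png

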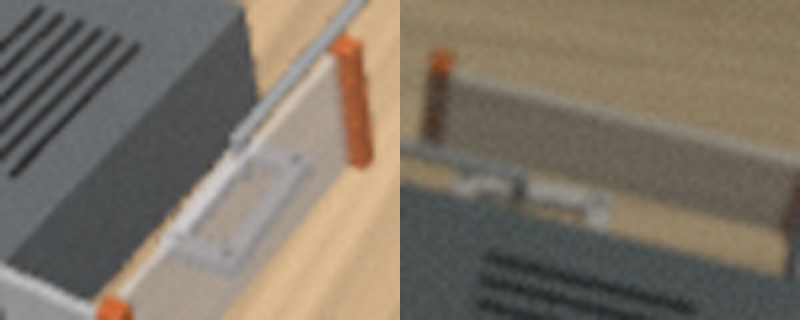

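The crop shows the toe hanging near (240,148) in the left (side) half, just above the frame's mouth-side end. The window corners there are about (255,168), (285,175), (235,240) and (195,235).

```bash
python3 - <<'E'
from h import *
c=camera("side");s=camera("scene")
k=lambda *p:np.array(p)/5.333+[145,205]-.4
print("toe tip",cast(c,k((240,150)),.020)[:,:2].round(4))
print("win",cast(c,k((252,166),(285,175),(235,240),(195,235)),.012)[:,:2].round(4).tolist())
print("outer",cast(c,k((248,150),(312,160),(232,272),(170,240)),.012)[:,:2].round(4).tolist())
def proj(c,P):
    V=np.array(c["view"]);q=V[:3,:3]@P+V[:3,3];return cv2.projectPoints(np.array([[q[0],-q[1],-q[2]]]),np.zeros(3),np.zeros(3),c["mtx"],np.array(c["dist"]))[0].ravel()
for z in(.02,.012,.003): print(z,(proj(c,np.array([.5875,.195,z]))-[145,205]+.4)*5.333,(proj(s,np.array([.5875,.195,z]))-[285,205]+.4)*5.333)
E
```

```text
toe tip [[0.5993 0.1811]]
win [[0.5927, 0.1825], [0.5741, 0.182], [0.5768, 0.2295], [0.5969, 0.2337]]
outer [[0.5999, 0.1733], [0.566, 0.1678], [0.5683, 0.2481], [0.6069, 0.2409]]
0.02 [247.43285019 175.01772313] [114.85623498 203.22840857]
0.012 [249.25336323 185.78356221] [113.4200729  210.06024533]
0.003 [251.28173684 197.78244194] [111.822431   217.65861957]
```

Emit:
step_arm:
  delta_pos:
    - [-0.12, 0.08, 0]
    - [0, 0, -0.1]
    - [0, 0, -0.15]
    - [0, 0, -0.15]
    - [0, 0, -0.15]
    - [0, 0, -0.12]
    - [0, 0, 0]
    - [0, 0, 0]
  turn: [0, 0, 0, 0, 0, 0, 0, 0]

```text
time: 8.35
ee_pos: [0.5542, -0.0914, 0.0408]
eef_rot: [0.744, 0.668, 0.0, -0.0]
ft_force: [1.1, 0.3, -1.2]
width: 0.0237
grip_force: 50.0
```

```bash
python3 - <<'E'
from h import *
st()
a=camera("side")["image"][205:265,145:220,::-1];b=camera("scene")["image"][205:265,285:360,::-1]
cv2.imwrite("pics/z2.png",np.hstack([cv2.resize(i,(400,320),interpolation=cv2.INTER_CUBIC) for i in(a,b)]))
E
```

```text
t 8.35 p [554.2 -91.4  40.8] tooly -6.15 q [ 0.744   0.6681  0.     -0.    ] F [ 1.08  0.27 -1.23] T [-0.088 -0.075 -0.023] w 23.7 49.97658206149936 j [ 0.54  0.43 -0.55  1.8   0.26  0.99 -0.22]
```

View pics/z2.png

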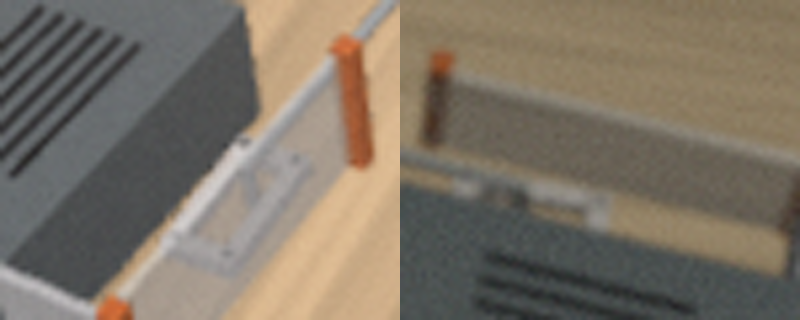

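The toe is inside the window, near (252,190) in the side crop, with no contact force. Now pulling out.

Emit:
step_arm:
  delta_pos:
    - [-0.02, -0.2, 0]
    - [-0.02, -0.2, 0]
    - [-0.02, -0.2, 0]
    - [-0.02, -0.2, 0]
    - [-0.03, -0.3, 0]
    - [-0.03, -0.3, 0]
    - [-0.03, -0.35, 0]
    - [-0.03, -0.35, 0]
    - [-0.03, -0.35, 0]
    - [-0.03, -0.35, 0]
    - [-0.02, -0.2, 0]
    - [-0.01, -0.1, 0]
  turn: [0, 0, 0, 0, 0, 0, 0, 0, 0, 0, 0, 0]

```text
time: 9.65
ee_pos: [0.5468, -0.1696, 0.0408]
eef_rot: [0.744, 0.668, 0.0, 0.0]
ft_force: [-0.0, 0.5, -1.3]
width: 0.0238
grip_force: 50.0
```

```bash
cat > fr.py <<'E'
from h import *
s=st();p=s["ee_pos"]
for n in("scene","side"):
    c=camera(n);cv2.imwrite(f"pics/{n}_{s['time']:.1f}.png",c["image"][:,:,::-1])
    hsv=cv2.cvtColor(c["image"],cv2.COLOR_RGB2HSV);S,V=hsv[...,1],hsv[...,2]
    P=cloud(c);X,Y,Z=P[...,0],P[...,1],P[...,2]
    m=(S<60)&(V>(130 if n=="side" else 110))&(Z>.005)&(Z<.019)&(X>.52)&(X<.625)&(Y>.015)&(Y<.25)
    y,x=np.where(m);q=cast(c,np.c_[x,y],.012)[:,:2]*1000
    r=cv2.minAreaRect(q.astype(np.float32));print(n,m.sum(),np.round(cv2.boxPoints(r),1).tolist(),np.round(r[0],1),np.round(r[1],1),r[2])
E
python3 fr.py
```

```text
t 9.65 p [ 546.8 -169.6   40.8] tooly -6.19 q [0.7443 0.6679 0.     0.    ] F [-0.01  0.54 -1.3 ] T [ 0.114 -0.071  0.012] w 23.8 49.976364062167704 j [ 0.65  0.44 -0.52  1.77  0.25  1.   -0.07]
scene 192 [[535.7999877929688, 21.799999237060547], [595.2000122070312, 15.5], [619.2000122070312, 242.10000610351562], [559.9000244140625, 248.39999389648438]] [577.5 131.9] [227.9  59.7] 83.94661712646484
side 115 [[537.2000122070312, 250.0], [573.7000122070312, 8.600000381469727], [623.2999877929688, 16.100000381469727], [586.7000122070312, 257.5]] [580.2 133.1] [ 50.1 244.2] 8.601640701293945
```

```bash
python3 - <<'E'
import cv2,numpy as np
a=cv2.imread("pics/side_9.7.png")[180:260,160:260];b=cv2.imread("pics/scene_9.7.png")[195:275,215:315]
cv2.imwrite("pics/z3.png",np.hstack([cv2.resize(i,(400,320),interpolation=cv2.INTER_CUBIC) for i in(a,b)]))
E
```

```text
(no output)
```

View pics/z3.png

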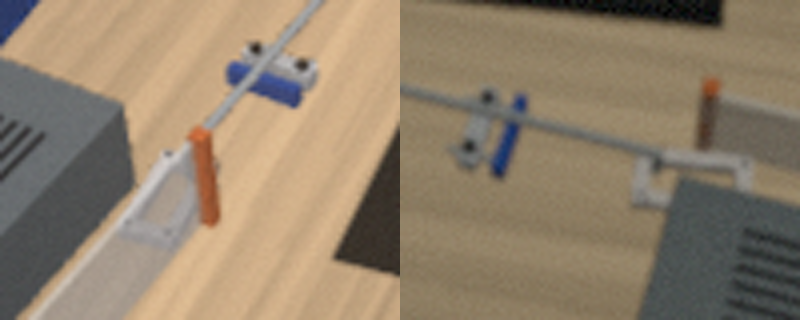

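The frame follows the toe. Its near bar, at (640,180) in the right half, is now outside the mouth. Continuing.

Emit:
step_arm:
  delta_pos:
    - [-0.02, -0.2, 0]
    - [-0.03, -0.3, 0]
    - [-0.03, -0.3, 0]
    - [-0.03, -0.3, 0]
    - [-0.03, -0.3, 0]
    - [-0.03, -0.3, 0]
    - [-0.03, -0.3, 0]
    - [-0.03, -0.3, 0]
    - [-0.02, -0.2, 0]
    - [-0.01, -0.1, 0]
    - [-0.01, -0.05, 0]
    - [0, 0, 0]
  turn: [0, 0, 0, 0, 0, 0, 0, 0, 0, 0, 0, 0]

```text
time: 10.95
ee_pos: [0.5401, -0.2352, 0.0408]
eef_rot: [0.744, 0.668, -0.0, 0.0]
ft_force: [-0.5, -0.1, -1.8]
width: 0.0238
grip_force: 50.0
```

```bash
python3 - <<'E'
from h import *
s=st()
a=camera("side")["image"][170:250,170:270,::-1];b=camera("scene")["image"][195:275,215:315,::-1]
cv2.imwrite("pics/z4.png",np.hstack([cv2.resize(i,(400,320),interpolation=cv2.INTER_CUBIC) for i in(a,b)]))
E
```

```text
t 10.95 p [ 540.1 -235.2   40.8] tooly -6.15 q [ 7.440e-01  6.681e-01 -0.000e+00  1.000e-04] F [-0.51 -0.13 -1.78] T [-0.086 -0.054 -0.016] w 23.8 49.97646924108267 j [ 0.73  0.47 -0.49  1.73  0.25  1.01  0.04]
```

View pics/z4.png

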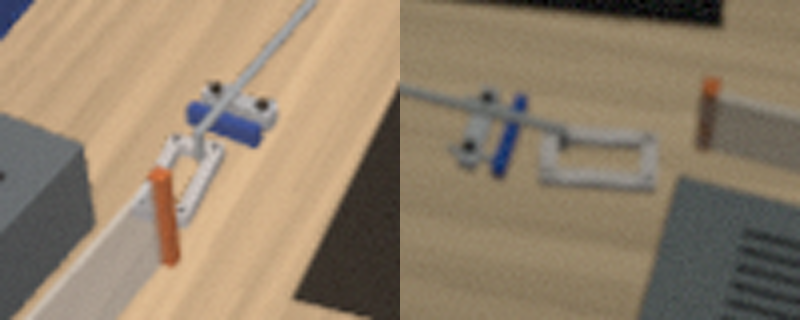

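The frame is now clear of the gap, with corners near (548,135), (655,133), (653,187) and (540,180) in the right half. The pad runs (520,98)-(500,178). I'll check how the toe, frame and pad line up.

```bash
python3 - <<'E'
from h import *
k=lambda *p:(np.array(p)-[400,0])/4+[215,195]-.4
s=camera("scene");d=camera("side")
f=lambda a:(a[:,:2]*1000).round(1).tolist()
print("frame scene",f(cast(s,k((548,131),(657,131),(655,189),(538,182)),.012)))
print("window scene",f(cast(s,k((562,143),(641,144),(640,175),(557,170)),.012)))
print("pad top face scene",f(cast(s,k((526,97),(507,178)),.016)))
k2=lambda *p:np.array(p)/4+[170,170]-.4
print("frame side",f(cast(d,k2((166,133),(224,146)),.012)),"window",f(cast(d,k2((180,148),(206,156)),.012)))
print("pad side",f(cast(d,k2((188,112),(258,137)),.016)))
E
```

```text
frame scene [[562.0, 42.1], [549.7, 116.1], [593.4, 120.9], [601.3, 42.0]]
window scene [[569.5, 53.1], [561.3, 106.7], [584.7, 109.4], [590.3, 53.2]]
pad top face scene [[540.5, 22.9], [603.7, 21.2]]
frame side [[602.4, 45.8], [556.7, 43.2]] window [[585.7, 56.6], [564.4, 57.5]]
pad side [[595.2, 23.2], [535.5, 29.4]]
```

The toe sits at the panel side of the window and the frame is yawed about 12 degrees, with its front about 10 mm too far out in x. I'll nudge the front end sideways with the toe inside the window, then re-centre the toe.

Emit:
step_arm:
  delta_pos:
    - [0, 0.12, 0]
    - [-0.06, 0, 0]
    - [-0.06, 0, 0]
    - [-0.06, 0, 0]
    - [-0.05, 0, 0]
    - [-0.05, 0, 0]
    - [0, 0, 0]
    - [0, 0, 0]
    - [0.1, 0, 0]
    - [0.1, 0, 0]
    - [0.1, 0, 0]
    - [0, 0, 0]
  turn: [0, 0, 0, 0, 0, 0, 0, 0, 0, 0, 0, 0]

```text
time: 12.35
ee_pos: [0.5411, -0.232, 0.0408]
eef_rot: [0.744, 0.668, 0.0, 0.0]
ft_force: [-0.1, 0.7, -0.9]
width: 0.0234
grip_force: 50.0
```

```bash
cat > fr.py <<'E'
from h import *
import sys
s=st()
for n in("scene","side"):
    c=camera(n);cv2.imwrite(f"pics/{n}_{s['time']:.1f}.png",c["image"][:,:,::-1])
    hsv=cv2.cvtColor(c["image"],cv2.COLOR_RGB2HSV);S,V=hsv[...,1],hsv[...,2]
    h,w=S.shape;u,v=np.meshgrid(np.arange(w),np.arange(h))
    q=cast(c,np.c_[u.ravel(),v.ravel()],.012)[:,:2].reshape(h,w,2)*1000
    m=(S<55)&(V>115)&(q[...,0]>535)&(q[...,0]<620)&(q[...,1]>33)&(q[...,1]<125)
    k,l,stt,_=cv2.connectedComponentsWithStats(m.astype(np.uint8));i=1+stt[1:,4].argmax();m=l==i
    r=cv2.minAreaRect(q[m].astype(np.float32));print(n,m.sum(),np.round(cv2.boxPoints(r),1).tolist(),np.round(r[0],1),np.round(r[1],1),round(r[2],1))
E
python3 fr.py
```

```text
t 12.35 p [ 541.1 -232.    40.8] tooly -6.13 q [7.439e-01 6.683e-01 2.000e-04 0.000e+00] F [-0.13  0.74 -0.92] T [-0.098 -0.112 -0.017] w 23.4 49.97664523310959 j [ 0.72  0.47 -0.49  1.73  0.25  1.01  0.04]
scene 293 [[547.7000122070312, 33.29999923706055], [594.5999755859375, 33.099998474121094], [594.9000244140625, 118.69999694824219], [547.9000244140625, 118.9000015258789]] [571.3  76. ] [85.6 46.9] 89.8
side 198 [[544.5999755859375, 124.9000015258789], [545.4000244140625, 32.900001525878906], [590.5, 33.20000076293945], [589.7000122070312, 125.30000305175781]] [567.6  79.1] [45.1 92. ] 0.5
```

Emit:
step_arm:
  delta_pos:
    - [-0.01, -0.1, 0]
    - [-0.01, -0.12, 0]
    - [-0.01, -0.12, 0]
    - [-0.01, -0.12, 0]
    - [-0.01, -0.08, 0]
    - [-0.01, -0.06, 0]
    - [0, -0.04, 0]
    - [0, 0, 0]
  turn: [0, 0, 0, 0, 0, 0, 0, 0]

```text
time: 13.25
ee_pos: [0.5392, -0.2483, 0.0408]
eef_rot: [0.744, 0.668, -0.0, 0.0]
ft_force: [-0.1, 0.4, -1.7]
width: 0.0235
grip_force: 50.0
```

```bash
python3 fr.py
```

```text
t 13.25 p [ 539.2 -248.3   40.8] tooly -6.16 q [ 7.441e-01  6.681e-01 -0.000e+00  1.000e-04] F [-0.14  0.4  -1.68] T [-0.08  -0.111  0.005] w 23.5 49.97659066691995 j [ 0.74  0.48 -0.48  1.71  0.25  1.01  0.06]
scene 252 [[547.0999755859375, 33.29999923706055], [594.4000244140625, 33.099998474121094], [594.7000122070312, 106.69999694824219], [547.4000244140625, 106.80000305175781]] [570.9  70. ] [73.6 47.3] 89.8
side 198 [[539.2999877929688, 34.70000076293945], [588.5999755859375, 31.600000381469727], [593.7000122070312, 114.0], [544.4000244140625, 117.0]] [566.5  74.3] [82.5 49.4] 86.5
```

Emit:
step_arm:
  delta_pos:
    - [0, -0.04, 0]
    - [0, -0.04, 0]
    - [0, -0.04, 0]
    - [0, 0, 0]
  turn: [0, 0, 0, 0]

```text
time: 13.75
ee_pos: [0.5391, -0.2512, 0.0408]
eef_rot: [0.744, 0.668, 0.0, -0.0]
ft_force: [-0.4, 1.1, -1.8]
width: 0.0238
grip_force: 50.0
```

Emit:
step_arm:
  delta_pos:
    - [0, -0.03, 0]
    - [0, -0.03, 0]
    - [0, 0, 0]
  turn: [0, 0, 0]

```text
time: 14.05
ee_pos: [0.5393, -0.2527, 0.0409]
eef_rot: [0.744, 0.668, 0.0, 0.0]
ft_force: [0.4, 1.6, -3.0]
width: 0.024
grip_force: 50.0
```

Emit:
step_arm:
  delta_pos:
    - [0, -0.03, 0]
    - [0, -0.03, 0]
    - [0, 0, 0]
  turn: [0, 0, 0]

```text
time: 14.35
ee_pos: [0.5394, -0.2532, 0.0407]
eef_rot: [0.744, 0.668, 0.0, -0.0]
ft_force: [1.6, 3.9, -2.5]
width: 0.0241
grip_force: 50.0
```

```bash
python3 fr.py; python3 - <<'E'
from h import *
F=np.array([(read_state()["ft_force"],camera("wrist"))[0] for _ in range(4)]);print(F.round(2))
E
```

```text
t 14.35 p [ 539.4 -253.2   40.7] tooly -6.12 q [ 7.438e-01  6.684e-01  4.000e-04 -4.000e-04] F [ 1.63  3.94 -2.49] T [ 0.862 -0.437 -0.208] w 24.1 49.991662641987205 j [ 0.75  0.48 -0.48  1.71  0.25  1.02  0.07]
scene 233 [[547.7000122070312, 33.900001525878906], [593.5999755859375, 28.100000381469727], [602.5999755859375, 99.19999694824219], [556.5999755859375, 105.0]] [575.1  66.6] [71.6 46.3] 82.8
side 187 [[539.2999877929688, 35.599998474121094], [589.0, 27.399999618530273], [601.9000244140625, 105.4000015258789], [552.0999755859375, 113.5999984741211]] [570.6  70.5] [79.1 50.4] 80.7
[[ 2.07  5.46 -1.88]
 [ 1.34  4.7  -2.4 ]
 [ 1.6   4.22 -2.73]
 [ 1.28  5.41 -2.67]]
```

Emit:
step_arm:
  delta_pos:
    - [-0.005, -0.02, 0]
    - [0, 0, 0]
    - [0, 0, 0]
  turn: [0, 0, 0]

```text
time: 14.95
ee_pos: [0.5393, -0.2533, 0.0406]
eef_rot: [0.744, 0.668, 0.001, -0.001]
ft_force: [1.9, 6.2, -2.8]
width: 0.0237
grip_force: 50.0
```

Emit:
step_arm:
  delta_pos:
    - [0, 0, 0]
    - [0, 0, 0]
  turn: [0, 0]

```text
time: 15.15
ee_pos: [0.5393, -0.2533, 0.0406]
eef_rot: [0.744, 0.668, 0.001, -0.001]
ft_force: [2.1, 5.6, -3.4]
width: 0.0235
grip_force: 50.0
```

Emit:
step_arm:
  delta_pos:
    - [0, 0, 0]
    - [0, 0, 0]
  turn: [0, 0]

```text
time: 15.35
ee_pos: [0.5393, -0.2533, 0.0406]
eef_rot: [0.744, 0.668, 0.001, -0.001]
ft_force: [1.8, 6.1, -3.5]
width: 0.024
grip_force: 50.0
```

Emit:
step_arm:
  delta_pos:
    - [0, -0.02, 0]
    - [0, 0, 0]
    - [0, 0, 0]
    - [0, 0, 0]
    - [0, 0, 0]
    - [0, 0, 0]
  turn: [0, 0, 0, 0, 0, 0]

```text
time: 15.95
ee_pos: [0.5393, -0.2533, 0.0406]
eef_rot: [0.744, 0.669, 0.001, -0.001]
ft_force: [1.4, 8.3, -3.5]
width: 0.0237
grip_force: 50.0
```

Emit:
step_arm:
  delta_pos:
    - [0, 0, 0]
    - [0, 0, 0]
    - [0, 0, 0]
    - [0, 0, 0]
    - [0, 0, 0]
    - [0, 0, 0]
    - [0, 0, 0]
    - [0, 0, 0]
  turn: [0, 0, 0, 0, 0, 0, 0, 0]

```text
time: 16.75
ee_pos: [0.5394, -0.2534, 0.0406]
eef_rot: [0.744, 0.669, 0.001, -0.001]
ft_force: [2.2, 8.1, -3.8]
width: 0.0237
grip_force: 50.0
```

```bash
python3 fr.py; python3 - <<'E'
import cv2,numpy as np,glob
a=cv2.imread(sorted(glob.glob("pics/side_1*.png"))[-1])[170:230,180:255];b=cv2.imread(sorted(glob.glob("pics/scene_1*.png"))[-1])[205:265,230:305]
cv2.imwrite("pics/z5.png",np.hstack([cv2.resize(i,(400,320),interpolation=cv2.INTER_CUBIC) for i in(a,b)]))
E
```

```text
t 16.75 p [ 539.4 -253.4   40.6] tooly -6.08 q [ 7.436e-01  6.686e-01  7.000e-04 -7.000e-04] F [ 2.17  8.07 -3.8 ] T [ 1.425 -0.471 -0.26 ] w 23.7 49.999591168016195 j [ 0.75  0.48 -0.48  1.71  0.25  1.02  0.08]
scene 231 [[548.5, 33.70000076293945], [591.7999877929688, 29.200000762939453], [599.2000122070312, 100.4000015258789], [555.9000244140625, 104.9000015258789]] [573.9  67.1] [71.6 43.5] 84.1
side 189 [[539.0, 34.099998474121094], [588.7999877929688, 25.899999618530273], [601.9000244140625, 105.4000015258789], [552.0999755859375, 113.5999984741211]] [570.5  69.8] [80.6 50.4] 80.7
```

View pics/z5.png

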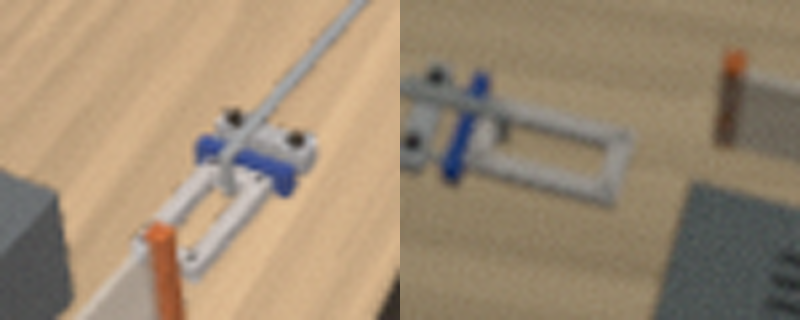

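The frame is flat against the pad, with its front bar meeting the pad near (480,130) in the right half. About 8 N was held for over a second. Next I'll relax, back the toe off and lift.

Emit:
step_arm:
  delta_pos:
    - [0, 0.04, 0]
    - [0, 0.04, 0]
    - [0.01, 0.05, 0]
    - [0.01, 0.05, 0]
    - [0.01, 0.06, 0]
    - [0, 0.06, 0]
    - [0, 0, 0]
    - [0, 0, 0]
  turn: [0, 0, 0, 0, 0, 0, 0, 0]

```text
time: 17.65
ee_pos: [0.5398, -0.2477, 0.0409]
eef_rot: [0.744, 0.668, -0.0, 0.0]
ft_force: [-1.2, -0.2, -2.0]
width: 0.0233
grip_force: 50.0
```

```bash
python3 fr.py
```

```text
t 17.65 p [ 539.8 -247.7   40.9] tooly -6.15 q [ 7.440e-01  6.682e-01 -0.000e+00  1.000e-04] F [-1.16 -0.22 -2.03] T [-0.067 -0.051  0.027] w 23.3 49.976738817058504 j [ 0.74  0.48 -0.48  1.71  0.25  1.01  0.06]
scene 231 [[547.0, 34.099998474121094], [591.2999877929688, 27.899999618530273], [601.2999877929688, 99.0999984741211], [557.0, 105.30000305175781]] [574.1  66.6] [71.9 44.7] 82.0
side 193 [[539.0, 34.099998474121094], [588.7999877929688, 25.899999618530273], [601.9000244140625, 105.4000015258789], [552.0999755859375, 113.5999984741211]] [570.5  69.8] [80.6 50.4] 80.7
```

Emit:
step_arm:
  delta_pos:
    - [0, 0, 0.2]
    - [0, 0, 0.3]
    - [0, 0, 0.4]
    - [0, 0, 0.6]
    - [0, 0, 0.7]
    - [0, 0, 0.6]
    - [0, 0, 0]
    - [0, 0, 0]
  turn: [0, 0, 0, 0, 0, 0, 0, 0]

```text
time: 18.55
ee_pos: [0.5399, -0.2477, 0.1111]
eef_rot: [0.744, 0.668, 0.0, 0.0]
ft_force: [-1.1, 0.4, -1.8]
width: 0.0235
grip_force: 50.0
```

Emit:
step_arm:
  delta_pos:
    - [-0.4, 0, 0]
    - [-0.7, 0, 0]
    - [-0.8, 0.1, 0]
    - [-0.8, 0.4, 0]
    - [-0.8, 0.6, 0]
    - [-0.8, 0.6, 0]
    - [-0.8, 0.5, 0]
    - [-0.5, 0.25, 0]
    - [-0.22, 0.11, 0]
    - [0, 0, 0]
    - [0, 0, 0]
    - [0, 0, 0]
  turn: [0.2, 0.2, 0.2, 0.2, 0.2, 0.2, 0.2, 0.2, 0.03, 0, 0, 0]

```text
time: 19.75
ee_pos: [0.3949, -0.1839, 0.1108]
eef_rot: [0.675, 0.737, 0.0, -0.0]
ft_force: [0.3, -0.2, -1.9]
width: 0.0237
grip_force: 50.0
```

```bash
python3 fr.py; python3 shaft.py
```

```text
t 19.75 p [ 394.9 -183.9  110.8] tooly 5.03 q [ 6.754e-01  7.375e-01  3.000e-04 -0.000e+00] F [ 0.3  -0.21 -1.86] T [-0.076 -0.156 -0.052] w 23.7 49.97683808673173 j [ 0.9   0.05 -0.58  2.05  0.03  1.05  0.4 ]
scene 227 [[548.5, 33.70000076293945], [591.7000122070312, 29.0], [599.4000244140625, 99.80000305175781], [556.2000122070312, 104.5]] [574.   66.8] [71.2 43.4] 83.8
side 183 [[539.0, 34.099998474121094], [588.7999877929688, 25.899999618530273], [601.9000244140625, 105.4000015258789], [552.0999755859375, 113.5999984741211]] [570.5  69.8] [80.6 50.4] 80.7
t 19.85 p [ 394.7 -183.7  110.7] tooly 5.05 q [ 6.753e-01  7.376e-01  2.000e-04 -1.000e-04] F [-0.22 -0.06 -1.75] T [-0.073 -0.106 -0.008] w 23.7 49.97671487275511 j [ 0.9   0.05 -0.58  2.05  0.03  1.05  0.4 ]
scene 257 dx/dy,dz/dy [-0.0916 -0.0064] at toe x,z [0.3685 0.1048] at grip [0.3949 0.1067] ymax 0.1074 zmin end 0.0743
side 189 dx/dy,dz/dy [-0.0908 -0.0058] at toe x,z [0.3696 0.1035] at grip [0.3957 0.1052] ymax 0.1102 zmin end 0.0751
```

Emit:
step_arm:
  delta_pos:
    - [0, 0, -0.5]
    - [0, 0, -0.8]
    - [0, 0, -0.7]
    - [0, 0, -0.4]
    - [0, 0, -0.2]
    - [0, 0, -0.1]
    - [0, 0, -0.06]
    - [0, 0, 0]
    - [0, 0, 0]
  turn: [0, 0, 0, 0, 0, 0, 0, 0, 0]

```text
time: 20.85
ee_pos: [0.3946, -0.1839, 0.0423]
eef_rot: [0.675, 0.738, 0.0, 0.0]
ft_force: [-0.4, -0.7, -0.4]
width: 0.0235
grip_force: 50.0
```

Emit:
step_arm:
  delta_pos:
    - [0, 0, -0.03]
    - [0, 0, -0.02]
    - [0, 0, 0]
  turn: [0, 0, 0]

```text
time: 21.15
ee_pos: [0.3943, -0.1837, 0.0406]
eef_rot: [0.675, 0.738, 0.0, 0.0]
ft_force: [-0.6, -0.1, -1.1]
width: 0.0234
grip_force: 50.0
```

Emit:
step_arm:
  delta_pos:
    - [0, 0, -0.02]
    - [0, 0, -0.02]
    - [0, 0, 0]
  turn: [0, 0, 0]

```text
time: 21.45
ee_pos: [0.3944, -0.1837, 0.0399]
eef_rot: [0.675, 0.738, -0.0, 0.0]
ft_force: [-2.2, 0.7, 5.9]
width: 0.0236
grip_force: 50.0
```

```bash
python3 shaft.py
```

```text
t 21.45 p [ 394.4 -183.7   39.9] tooly 5.05 q [ 6.753e-01  7.376e-01 -1.000e-04  0.000e+00] F [-2.17  0.65  5.9 ] T [0.26  0.473 0.035] w 23.6 49.976706225425005 j [ 0.88  0.17 -0.58  2.11  0.12  0.89  0.33]
scene 247 dx/dy,dz/dy [-0.0089  0.001 ] at toe x,z [0.3934 0.0031] at grip [0.3959 0.0029] ymax 0.1361 zmin end 0.0118Traceback (most recent call last):
  File "shaft.py", line 11, in <module>
    print(n,len(A),"dx/dy,dz/dy",f[0].round(4),"at toe x,z",(f[0]*y+f[1]).round(4),"at grip",(f[0]*p[1]+f[1]).round(4),"ymax",A[:,1].max().round(4),"zmin end",Z[(S<90)&(abs(Y-y)<.02)&(abs(X-(f[0]*y+f[1])[0])<.015)&(Z>.01)].min().round(4) )
                                                                                                                                                               ~~~~~~~~~~~~~~~~~~~~~~~~~~~~~~~~~~~~~~~~~~~~~~~~~~~~~~~~~~~~~~~~~~~^^
    return umr_minimum(a, axis, None, out, keepdims, initial, where)
ValueError: zero-size array to reduction operation minimum which has no identity
```

Contact is firm (about 7 N down onto the mat), so I'll release and retreat upward.

Emit:
step_arm:
  delta_pos:
    - [0, 0, 0.02]
    - [0, 0, 0]
    - [0, 0, 0]
    - [0, 0, 0]
    - [0, 0, 0]
    - [0, 0, 0]
    - [0, 0, 0]
    - [0, 0, 0]
    - [0, 0, 0]
    - [0, 0, 0]
  turn: [0, 0, 0, 0, 0, 0, 0, 0, 0, 0]
  grip: 0

```text
time: 22.55
ee_pos: [0.3943, -0.1836, 0.0401]
eef_rot: [0.675, 0.738, 0.0, 0.0]
ft_force: [-0.0, -1.0, 0.4]
width: 0.0857
grip_force: 0.0
```

Emit:
step_arm:
  delta_pos:
    - [0, 0, 0]
    - [0, 0, 0.2]
    - [0, 0, 0.5]
    - [0, 0, 1]
    - [0, 0, 1]
    - [0, 0, 1]
    - [0, 0, 1]
    - [0, 0, 0.8]
    - [0, 0, 0.5]
    - [0, 0, 0]
    - [0, 0, 0]
    - [0, 0, 0]
  turn: [0, 0, 0, 0, 0, 0, 0, 0, 0, 0, 0, 0]

```text
time: 23.75
ee_pos: [0.3938, -0.1834, 0.1891]
eef_rot: [0.675, 0.738, -0.0, -0.001]
ft_force: [-0.2, 0.0, -0.4]
width: 0.087
grip_force: 0.0
```

```bash
python3 fr.py; python3 - <<'E'
from h import *
a=camera("side")["image"][:,:,::-1];b=camera("scene")["image"][:,:,::-1]
cv2.imwrite("pics/z6.png",np.hstack([cv2.resize(i[130:280,130:330],(400,300),interpolation=cv2.INTER_CUBIC) for i in(a,b)]))
c=camera('wrist');P=cloud(c);hsv=cv2.cvtColor(c['image'],cv2.COLOR_RGB2HSV);H,S,V=[hsv[...,i].astype(int) for i in range(3)]
m=((H<6)|(H>174))&(S>150)&(P[...,2]>.07)&(P[...,2]<.1)
print(cv2.minAreaRect((P[m][:,:2]*1000).astype(np.float32)),P[m][:,2].mean())
E
```

```text
t 23.75 p [ 393.8 -183.4  189.1] tooly 5.06 q [ 6.752e-01  7.376e-01 -1.000e-04 -8.000e-04] F [-0.22  0.04 -0.37] T [ 0.019 -0.103 -0.038] w 87.0 0.0 j [ 0.93 -0.04 -0.57  1.95 -0.02  1.23  0.45]
scene 223 [[548.5, 33.70000076293945], [591.5999755859375, 29.100000381469727], [599.2999877929688, 100.19999694824219], [556.2999877929688, 104.9000015258789]] [573.9  67. ] [71.6 43.3] 83.8
side 183 [[539.0, 34.099998474121094], [588.7999877929688, 25.899999618530273], [601.9000244140625, 105.4000015258789], [552.0999755859375, 113.5999984741211]] [570.5  69.8] [80.6 50.4] 80.7
((394.9230651855469, -184.60064697265625), (23.22464942932129, 29.20764923095703), 4.573339939117432) 0.08092831035116345
```

View pics/z6.png

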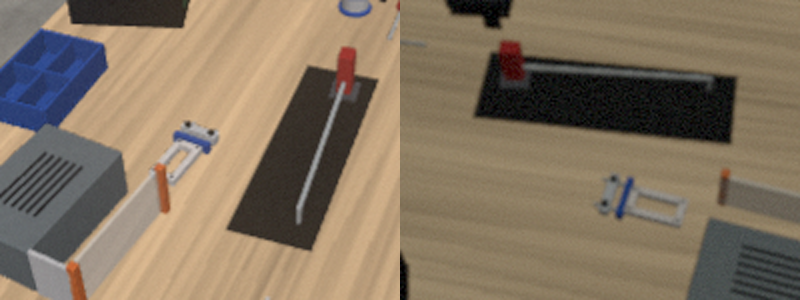

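The rod stands upright on the mat, with its handle at (345,70) and toe at (299,218) in the left half. The frame is flush against the blue pad at (185,150), and the gripper is clear.

```bash
python3 -c "
from bench import *
print(close_job())"
```

```text
the job is handed in; nothing more can be done
None
```

The frame is out of the gap and flat against the blue pad after a pull of about 8 N held for over a second, the rod is standing back on the black mat, and the job was handed in at about 24 s; no verdict came back.

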